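# Empty the die: brass lug into the tray

### The job

Two blue-topped dies on the die-maker's bench each hold a finished lug bracket. Lift the brass one out of its die, without dropping it, and stand it upright on the floor of the plywood tray, eye uppermost; leave the dark steel bracket in its own die.

Things in the scene. Friction and masses are not known exactly. Their poses are not given: they have to be found in the camera images.
- lug_brass: Brass bracket, 0.4 kg: base plate 70 (own x) x 52 (y) x 10 mm with one upright web across its middle: 10 mm thick along x, 50 mm wide along y, round top 50 mm above the underside, dark eye in it. Pinch the web from above, fingers closing along own x. Origin: centre of underside; z up. Starts loose in the die's pocket, the base plate's top flush with the blue face.
- lug_steel: Look-alike bracket in dark steel, same shape, size and origin, in the other, identical die. Leave it alone.
- die_brass: Fixed die holding the brass bracket, axes parallel to it: dark block, blue top, 150 (x) x 120 (y) x 40 mm. Central open pocket 76 x 58 mm, 10 mm deep (floor at 30 mm), 3 mm clear round the bracket. Two 14 mm guide pins rise 15 mm above the blue face at own (62, 47) and (-62, -47) mm. Origin: centre of underside, on the bench.
- tray: Shallow open plywood tray, fixed, empty, 160 (own x) x 140 (own y) x 20 mm high outside, walls and floor 6 mm thick. Origin: centre of underside, on the bench; inner floor 6 mm above that. The bracket may stand anywhere in it, at any yaw.
Not all that is in view belongs to the job. Of the things shaped like the lug_brass, the brass one is meant. Several things have the shape of the tray; the one meant has the colours described above.

How it is judged:
On the way:
1. the brass bracket is lifted clear of its die by the gripper (underside more than 10 mm above the blue face) (z of lug_brass in the frame of die_brass above 0.05 m and contact force between the fingers and lug_brass above 0.5 N), for 0.1 s.
At the end, for the whole second after the job is handed in: The brass bracket stands released and at rest on the tray's floor, inside its walls (underside less than 12 mm above the bench), upright within 10 degrees; the steel bracket is still in its die (within 20 mm of its start) (x of lug_brass in the frame of tray between -0.055 and 0.055 m and y of lug_brass in the frame of tray between -0.05 and 0.05 m and z of lug_brass in the frame of tray below 0.012 m and angle between lug_brass's own z axis and vertical below 0.175 rad and linear speed of lug_brass below 0.02 m/s and distance of lug_steel from where it was at the start of the episode below 0.02 m); the robot touches nothing.
It fails at once if the brass bracket is dropped (falls faster than 0.7 m/s, some 25 mm, out of the fingers) (contact force between the fingers and lug_brass below 0.1 N and linear speed of lug_brass above 0.7 m/s).
It fails at once if the steel bracket is disturbed (moved more than 20 mm) (distance of lug_steel from where it was at the start of the episode above 0.02 m).
It also fails if it takes over 40 s, if anything falls off the work surface, if the arm or the gripper's body presses on something with over 40 N, if the wrist force passes 120 N, or if a joint passes its speed limit or range.

### The arm

A 6-joint arm with a two-finger parallel gripper is mounted at the origin on the work surface. World frame = base frame: x ahead of the robot, y to its left, z up, the work surface at z = 0. Lengths are in m, angles in rad, forces in N, time in s.
With the tool pointing down it reaches from about 0.35 to 0.85 m from the base axis. Payload 8.1 kg.
Tool frame: the origin (TCP) lies at the very end of the fingers, on their centre line; the grasp point (between the pads) lies 19 mm behind it; z points along the fingers, y is the direction in which the jaws open and shut (so a half turn about z gives the same grasp; the last joint's range is limited). The gripper opens to 93 mm and grips with 3 to 60 N. Pads are 15 mm wide; open, the fingers measure 128 mm over their backs; the gripper's body (75 mm by 188 mm) begins 65 mm behind the grasp point.
Start: joints at [-1.278, 0.13, 1.488, -0, 1.523, -0.085], TCP at [0.221, -0.558, 0.219] pointing down, gripper open.
Joint ranges: [-2.96, 2.96], [-0.89, 2.26], [0.02, 2.5], [-1.34, 4.48], [0, 2.73], [-2.66, 2.66]. Speed limits (rad/s): [2.39, 2.39, 2.79, 3.14, 3.14, 3.14].

### API

Orientations are given as a rotation vector (axis times angle).
In Python, from plant import * gives the robot as it stands.
- The arm moves only by the tool apply_moves, never from a script. Its argument "commands" is one flat list of numbers, 7 for each row, row after row: the shift along the world's x, y, z in cm, then the turn, a rotation vector about the world's x, y, z in rad, then the finger opening in cm, from 0 to 9.3. A call has 1 to 8 rows; each row shifts and turns the pose as measured when the row begins; what a row does not reach is not made up. A row lasts 1/8 s, in which the tool goes at most 62.5 mm and 10.7 degrees, less where a joint would pass 70% of its speed; a pose out of reach is approached as far as the arm can. A call with a gripper value outside its range is refused whole. The fingers move at their own pace and stop on an object; "squeeze" is the grip in N (left out, the last holds). Time passes only in rows, so rows that do not move let the fingers close. It gives the time, the measured TCP pose, the force and the opening at its end, in the units of the state.
- read_state(): the state, without advancing time (a new reading comes with each control period).
- read_camera(name): name is "scene" or "top"; returns (picture, depth): 400x640x3 uint8, blue, green, red; 400x640 float32, m along the optical axis (not along the pixel's ray), 0 where there is no reading.
- camera_model(name): a dict with "intrinsics" (3x3 intrinsics, pixels), "dist_coeffs" ([k1, k2, p1, p2, k3] as OpenCV has them; the pictures are not rectified), "R" (3x3) and "t" (3): a world point X has camera coordinates R X + t. Camera axes: x right, y down, z forward; pixel columns grow to the right and rows downward; lengths in m; the calibration is good to about 2 mm. A picture is of the moment at which its call begins. camera_model takes no time and is no camera call.
- close_job(): hands the job in, once; it reports no verdict.
Trained networks look in the newest picture that a camera, given by its name, has taken for a name from the list of things; names that differ only in an ending like _2 or _b are one class to them, and where a whole thing is asked for, a point or a joint stands for the part that bears it (a point fixed in the world has none). Each returns a list of dicts, best first, with "conf" (0 to 1); they miss things now and then, are a little off and sometimes report something else, mostly with a low value. They report only what shows in the picture. A call takes as long as a camera call. They do not tell look-alikes from the thing itself.
- find_in(query, camera): "point" ([x, y, z] in m, in the coordinates of the camera as it stood for that picture, good to about 4 mm: the middle of the surface that is visible of it).
- cut_out(query, camera): "mask" (400x640 bool, what is visible of it).
- spot_point(query, camera): "point" ([x, y, z] in m, in the coordinates of the camera as it stood for that picture, good to about 4 mm: a listed point, or the origin of a listed thing).
The state is a dict: "t": time; "q": joint angles; "dq": joint speeds; "joint_torque": joint torques, N m; "tool_pos": TCP position; "orientation": TCP orientation; "force": force on the tool from outside, world axes, zero at the start; "wrist_torque": the same for the moment, N m; "opening": finger opening in m.
Only numpy, scipy, OpenCV 4.12 (cv2) and the standard library are available. Lean on these libraries where they do the work, as an engineer would, in place of code of your own. Each camera call takes 0.05 s, during which the arm holds its last target. There are 200 camera calls.

## Working session

There is one attempt and no reset: what is moved stays moved. The work goes in short steps, Python scripts to look and compute and a tool call to move; the robot and the scene stay as the last step left them, time stands still between calls to the robot, and variables do not carry over. Pictures are saved under pics/ and viewed, about 8 in all and at most 12, crops included, and the job is handed in when it is done.

Besides the shell and the picture viewer there is one more tool, called after "Request:" by a JSON object that holds its "op" and its "data". apply_moves: Moves the arm, as the interface text tells. Its arguments: {"type":"object","properties":{"commands":{"type":"array"},"squeeze":{"type":"number"}},"required":["commands"]}

```bash
mkdir -p pics; cat > h.py <<'E'
from plant import *
import numpy as np, cv2
def world(p,cam):
    m=camera_model(cam); return np.array(m["R"]).T@(np.array(p)-np.array(m["t"]))
def px(u,v,d,cam):
    m=camera_model(cam)
    n=cv2.undistortPoints(np.float32([[[u,v]]]),np.array(m["intrinsics"]),np.array(m["dist_coeffs"]))[0,0]
    return world([n[0]*d,n[1]*d,d],cam)
def cloud(D,mask,cam):
    m=camera_model(cam); v,u=np.nonzero(mask&(D>0)); d=D[v,u]
    n=cv2.undistortPoints(np.float32(np.c_[u,v])[:,None],np.array(m["intrinsics"]),np.array(m["dist_coeffs"]))[:,0]
    return (np.c_[n*d[:,None],d]-np.array(m["t"]))@np.array(m["R"])
def proj(X,cam):
    m=camera_model(cam); return cv2.projectPoints(np.float32([X]),cv2.Rodrigues(np.array(m["R"]))[0],np.array(m["t"],float),np.array(m["intrinsics"]),np.array(m["dist_coeffs"]))[0][0,0]
E
python3 - <<'E'
from h import *
for c in("top","scene"):
    I,D=read_camera(c); cv2.imwrite(f"pics/{c}0.png",I)
    np.savez(f"{c}0.npz",I=I,D=D)
    for q in("lug_brass","die_brass","tray"):
        for r in spot_point(q,c):
            w=world(r["point"],c); print(c,q,round(r["conf"],2),w.round(3),proj(w,c).round())
print(read_state()["orientation"],read_state()["t"])
E
```

```text
top lug_brass 0.71 [0.518 0.295 0.029] [192. 172.]
top lug_brass 0.68 [ 0.498  0.138 -0.002] [268. 181.]
top die_brass 0.92 [ 0.517  0.294 -0.002] [197. 174.]
top tray 0.68 [ 0.331 -0.249 -0.   ] [444. 253.]
top tray 0.65 [ 0.57  -0.284 -0.001] [457. 145.]
scene lug_brass 0.81 [0.515 0.289 0.029] [466. 208.]
scene lug_brass 0.75 [ 0.501  0.135 -0.   ] [384. 220.]
scene die_brass 0.84 [0.515 0.296 0.001] [466. 219.]
scene tray 0.82 [ 0.578 -0.286 -0.   ] [156. 262.]
scene tray 0.75 [ 0.33  -0.247 -0.003] [205. 183.]
[-3.08543134e+00 -5.89828289e-01  5.34303730e-06] 0.4
```

View pics/top0.png

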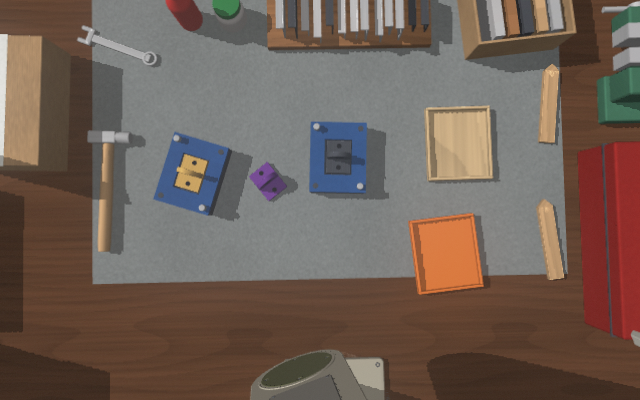

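View pics/scene0.png

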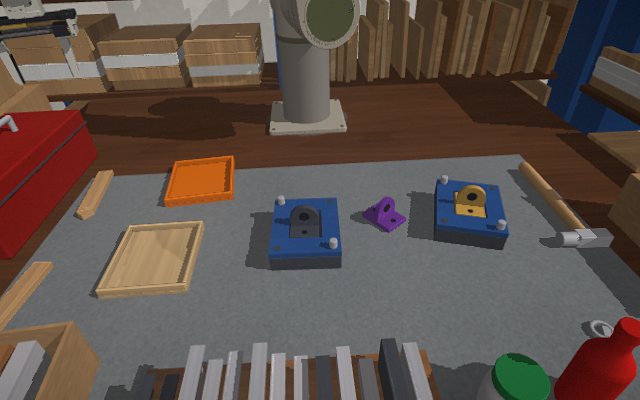

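The top view shows three lugs: brass in the left die at (192,174), dark steel in the right die at (338,156), and a loose purple one at (268,182). There are two trays: plywood at (459,144) and orange at (446,254). I choose the brass lug and the plywood tray. Next I'll measure both and check a close crop.

```bash
python3 - <<'E'
from h import *
z=np.load("top0.npz");I,D=z["I"],z["D"]
P=cloud(D,np.ones(D.shape,bool),"top"); v,u=np.nonzero(D>0); hsv=cv2.cvtColor(I,cv2.COLOR_BGR2HSV)[v,u]
def rect(s,n):
    r=cv2.minAreaRect(np.float32(P[s][:,:2]*1000)); print(n,s.sum(),r,np.median(P[s][:,2]).round(4))
loc=(abs(P[:,0]-.517)<.11)&(abs(P[:,1]-.295)<.11)
rect(loc&(P[:,2]>.034)&(P[:,2]<.046),"die top")
br=(hsv[:,0]>12)&(hsv[:,0]<32)&(hsv[:,1]>110)
loc2=(np.hypot(P[:,0]-.517,P[:,1]-.295)<.05)
rect(loc2&br&(P[:,2]>.034)&(P[:,2]<.046),"plate")
s=loc2&(P[:,2]>.055); rect(s,"web"); print(P[s][:,2].max(), P[s].mean(0))
s=loc2&(P[:,2]>.07);print(P[s].mean(0),s.sum())
# pins
s=loc&(P[:,2]>.048)&~loc2; print("pins"); 
for sg in(1,-1):
    t=s&((P[:,0]-.517)*sg>0); print(t.sum(),P[t].mean(0))
loct=(abs(P[:,0]-.575)<.11)&(abs(P[:,1]+.285)<.1)&(P[:,2]>.013)&(P[:,2]<.03)
rect(loct,"tray")
print("tcp px",proj(read_state()["tool_pos"],"top"),proj(read_state()["tool_pos"],"scene"))
S=np.load("scene0.npz"); Q=cloud(S["D"],np.ones(D.shape,bool),"scene")
s=(np.hypot(Q[:,0]-.517,Q[:,1]-.295)<.045)&(Q[:,2]>.052); print("scene web",cv2.minAreaRect(np.float32(Q[s][:,:2]*1000)),Q[s].mean(0),Q[s][:,2].max(),s.sum())
a=cv2.resize(I[110:240,130:300],None,fx=3.5,fy=3.5); b=cv2.resize(S["I"][160:260,410:530],None,fx=3.5,fy=3.5)
b=cv2.resize(b,(int(b.shape[1]*.47),int(b.shape[0]*.47))) if 0 else b
h=max(a.shape[0],b.shape[0]); a=cv2.copyMakeBorder(a,0,h-a.shape[0],0,0,0);b=cv2.copyMakeBorder(b,0,h-b.shape[0],0,0,0)
o=np.hstack([a,b]); o=cv2.resize(o,None,fx=780/o.shape[1],fy=780/o.shape[1]);cv2.imwrite("pics/c1.png",o)
E
```

```text
die top 3732 ((514.6422119140625, 294.6148681640625), (122.0482406616211, 151.732177734375), 71.99945831298828) 0.04
plate 623 ((514.7464599609375, 294.4409484863281), (51.15608215332031, 69.06233215332031), 72.4054946899414) 0.04
web 119 ((513.6233520507812, 292.55755615234375), (46.777854919433594, 9.76964282989502), 71.82485961914062) 0.0763
0.08263084654141961 [0.51257255 0.28916114 0.07412112]
[0.51348146 0.29204966 0.07686355] 94
pins
44 [0.58775649 0.31864957 0.05373317]
39 [0.43998377 0.26787798 0.05398215]
tray 837 ((572.43994140625, -283.42047119140625), (162.83016967773438, 141.4905548095703), 0.9230199456214905) 0.0186
tcp px [663.4927  324.39783] [49.585976 78.80637 ]
scene web ((515.2888793945312, 292.0943908691406), (50.19881820678711, 12.449958801269531), 71.72653198242188) [0.51774464 0.29056772 0.06679028] 0.0817998834367801 383
```

View pics/c1.png

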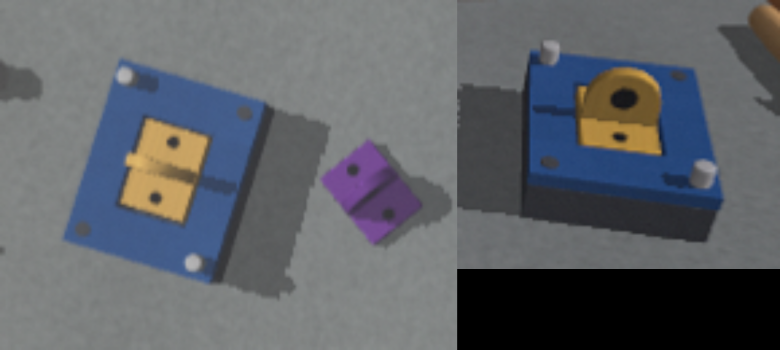

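The crop confirms the brass lug in its blue die, with its x axis at about -18° yaw. Its centre is near (0.515, 0.2945), and the plywood tray's centre is near (0.572, -0.283). Now I'll move over.

Request:
{"op": "apply_moves", "data": {"commands": [0, 0, 5, 0, 0, 0, 9.3, 3.3, 4.3, 0, 0, 0, 0.1, 9.3, 3.3, 4.3, 0, 0, 0, 0.1, 9.3, 3.3, 4.3, 0, 0, 0, 0.1, 9.3, 3.3, 4.3, 0, 0, 0, 0.1, 9.3, 3.3, 4.3, 0, 0, 0, 0.1, 9.3, 3.3, 4.3, 0, 0, 0, 0.1, 9.3, 1, 5.5, 0, 0, 0, 0.1, 9.3], "squeeze": 30}}

```text
t: 1.4
tool_pos: [0.4328, -0.2378, 0.2699]
orientation: [2.683, 1.631, 0.001]
force: [0.8, 1.2, -0.8]
opening: 0.0933
```

Request:
{"op": "apply_moves", "data": {"commands": [0.8, 5.8, 0, 0, 0, 0.03, 9.3, 0.8, 5.8, 0, 0, 0, 0.03, 9.3, 0.8, 5.8, 0, 0, 0, 0.03, 9.3, 0.8, 5.8, 0, 0, 0, 0.03, 9.3, 0.8, 5.8, 0, 0, 0, 0.03, 9.3, 0.8, 5.8, 0, 0, 0, 0, 9.3, 0.8, 5.8, 0, 0, 0, 0, 9.3, 0.8, 5.8, 0, 0, 0, 0, 9.3]}}

```text
t: 2.4
tool_pos: [0.4972, 0.2417, 0.272]
orientation: [2.544, 1.833, 0.01]
force: [0.7, -0.4, 0.2]
opening: 0.0931
```

```bash
cat > go.py <<'E'
from h import *
import sys
from scipy.spatial.transform import Rotation as Rn
s=read_state();R=Rn.from_rotvec(s["orientation"]);y=R.apply([0,1,0])
tgt=np.array(eval(sys.argv[1]))
print("t",s["t"],"d cm",((tgt-s["tool_pos"])*100).round(2),"yaw",np.degrees(np.arctan2(y[1],y[0])).round(2),"z",R.apply([0,0,1]).round(3),"F",np.round(s["force"],1),"op",s["opening"],"q",np.round(s["q"],2))
E
python3 go.py "[.5147,.2940,.047]"
```

```text
t 2.4 d cm [  1.75   5.23 -22.5 ] yaw -18.45 z [ 0.009 -0.001 -1.   ] F [ 0.7 -0.4  0.2] op 0.09314151262144459 q [ 0.36 -0.02  1.55 -0.    1.61  0.68]
```

Request:
{"op": "apply_moves", "data": {"commands": [1.75, 5.2, 0, 0, 0.009, 0, 9.3, 0, 0, -5, 0, 0, 0, 9.3, 0, 0, -5, 0, 0, 0, 9.3, 0, 0, -2, 0, 0, 0, 9.3, 0, 0, 0, 0, 0, 0, 9.3]}}

```text
t: 3.02
tool_pos: [0.5146, 0.3016, 0.1493]
orientation: [2.542, 1.846, 0.003]
force: [-0.2, -0.3, -0.0]
opening: 0.093
```

```bash
python3 go.py "[.5147,.2940,.047]"; python3 - <<'E'
from h import *
I,D=read_camera("scene"); cv2.imwrite("pics/s1.png",cv2.resize(I[90:270,380:560],None,fx=3,fy=3))
E
```

```text
t 3.025 d cm [ 1.000e-02 -7.600e-01 -1.023e+01] yaw -18.02 z [ 0.002  0.001 -1.   ] F [-0.2 -0.3 -0. ] op 0.09301841306791916 q [ 0.44  0.16  1.58 -0.    1.4   0.76]
```

View pics/s1.png

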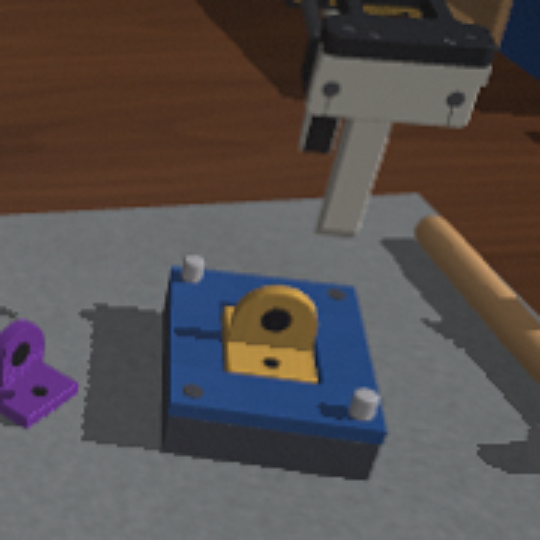

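The crop shows the lug at about (275,320) and the near fingertip at about (340,232), which is (493,167) in the full picture. I'll check that against the kinematics.

```bash
python3 - <<'E'
from h import *
p=np.array(read_state()["tool_pos"]); j=np.array([.951,-.309,0])
for k in(.0465,.064): print(((proj(p+j*k,"scene"))-[380,90])*3)
print((proj([.5147,.2940,.065],"scene")-[380,90])*3)
E
```

```text
[333.1975708  229.27954102]
[336.77252197 246.28005981]
[278.5430603  308.76242065]
```

Request:
{"op": "apply_moves", "data": {"commands": [0, -0.75, -3, 0, 0, 0, 9.3, 0, 0, 0, 0, 0, 0, 9.3]}}

```text
t: 3.32
tool_pos: [0.5171, 0.295, 0.1239]
orientation: [2.541, 1.845, 0.013]
force: [-0.5, -0.3, 0.2]
opening: 0.0932
```

```bash
python3 go.py "[.5147,.2940,.047]"
```

```text
t 3.325 d cm [-0.24 -0.1  -7.69] yaw -18.04 z [ 0.008  0.004 -1.   ] F [-0.5 -0.3  0.2] op 0.09322558755275537 q [0.43 0.17 1.62 0.   1.34 0.75]
```

Request:
{"op": "apply_moves", "data": {"commands": [-0.2, -0.1, -4, 0, 0.008, 0, 9.3, 0, 0, -2.5, 0, 0, 0, 9.3, 0, 0, 0, 0, 0, 0, 9.3, 0, 0, 0, 0, 0, 0, 9.3]}}

```text
t: 3.82
tool_pos: [0.5221, 0.2975, 0.0699]
orientation: [-2.542, -1.844, -0.028]
force: [0.7, -0.7, 0.5]
opening: 0.0934
```

```bash
python3 go.py "[.5147,.2940,.047]"
```

```text
t 3.825 d cm [-0.74 -0.35 -2.29] yaw -18.09 z [ 0.014  0.011 -1.   ] F [ 0.7 -0.7  0.5] op 0.09343215727656033 q [0.43 0.23 1.65 0.   1.24 0.74]
```

Request:
{"op": "apply_moves", "data": {"commands": [-0.75, -0.35, -1.5, -0.011, 0.014, 0, 9.3, 0, 0, 0, 0, 0, 0, 9.3]}}

```text
t: 4.08
tool_pos: [0.5158, 0.2947, 0.057]
orientation: [2.542, 1.844, 0.004]
force: [-0.0, 0.1, 0.2]
opening: 0.0929
```

```bash
python3 go.py "[.5147,.2940,.047]"
```

```text
t 4.075 d cm [-0.11 -0.07 -1.  ] yaw -18.08 z [ 0.003  0.001 -1.   ] F [-0.   0.1  0.2] op 0.09291345663739144 q [ 0.43  0.24  1.67 -0.    1.23  0.75]
```

Request:
{"op": "apply_moves", "data": {"commands": [-0.15, -0.1, -0.9, 0, 0.003, 0, 9.3, -0.05, 0, 0, 0, 0.003, 0, 4, 0, 0, 0, 0, 0, 0, 2, 0, 0, 0, 0, 0, 0, 0, 0, 0, 0, 0, 0, 0, 0, 0, 0, 0, 0, 0, 0, 0], "squeeze": 30}}

```text
t: 4.82
tool_pos: [0.5142, 0.2939, 0.0482]
orientation: [-2.541, -1.843, 0.002]
force: [-0.2, -0.4, 0.2]
opening: 0.0475
```

```bash
python3 go.py "[.5147,.2940,.047]"
```

```text
t 4.825 d cm [ 0.05  0.01 -0.12] yaw -18.08 z [-0.003  0.001 -1.   ] F [-0.2 -0.4  0.2] op 0.04753046530708668 q [0.43 0.25 1.67 0.   1.22 0.75]
```

Well centred. Continue closing.

Request:
{"op": "apply_moves", "data": {"commands": [0, 0, 0, 0, 0, 0, 0, 0, 0, 0, 0, 0, 0, 0, 0, 0, 0, 0, 0, 0, 0, 0, 0, 0, 0, 0, 0, 0, 0, 0, 0, 0, 0, 0, 0]}}

```text
t: 5.45
tool_pos: [0.5143, 0.2939, 0.0484]
orientation: [-2.541, -1.843, 0.002]
force: [-0.1, -0.3, 0.6]
opening: 0.0094
```

```bash
python3 go.py "[.5147,.2940,.047]"
```

```text
t 5.45 d cm [ 0.04  0.01 -0.14] yaw -18.08 z [-0.002  0.001 -1.   ] F [-0.1 -0.3  0.6] op 0.009435301743917289 q [0.43 0.25 1.67 0.   1.22 0.75]
```

Request:
{"op": "apply_moves", "data": {"commands": [0, 0, 0, 0, 0, 0, 0, 0, 0, 0.8, 0, 0, 0, 0, 0, 0, 1.5, 0, 0, 0, 0, 0, 0, 2, 0, 0, 0, 0, 0, 0, 2, 0, 0, 0, 0, 0, 0, 0, 0, 0, 0, 0], "squeeze": 40}}

```text
t: 6.2
tool_pos: [0.5133, 0.2935, 0.1155]
orientation: [-2.541, -1.843, 0.004]
force: [0.2, 0.5, -5.0]
opening: 0.0094
```

```bash
python3 go.py "[.5147,.2940,.14]"; python3 - <<'E'
from h import *
I,D=read_camera("scene"); cv2.imwrite("pics/s2.png",cv2.resize(I[90:270,380:560],None,fx=3,fy=3))
E
```

```text
t 6.2 d cm [0.14 0.05 2.45] yaw -18.08 z [-0.004  0.001 -1.   ] F [ 0.2  0.5 -5. ] op 0.009442871338687268 q [0.43 0.18 1.62 0.   1.34 0.75]
```

View pics/s2.png

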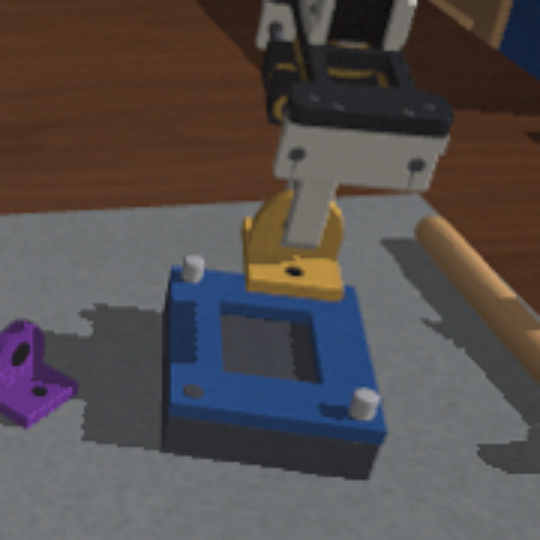

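The brass lug is held level above the empty pocket. Next: raise it and carry it to the tray.

Request:
{"op": "apply_moves", "data": {"commands": [0, 0, 5, 0, 0, 0, 0, 0, 0, 5, 0, 0, 0, 0, 0.3, -3, 0, 0, 0, 0.03, 0, 0.6, -5, 0, 0, 0, 0.03, 0, 0.6, -5, 0, 0, 0, 0.03, 0, 0.6, -5, 0, 0, 0, 0.03, 0, 0.6, -5, 0, 0, 0, 0.03, 0, 0.6, -5, 0, 0, 0, 0.03, 0]}}

```text
t: 7.25
tool_pos: [0.5408, 0.0076, 0.2105]
orientation: [-2.349, -2.077, 0.02]
force: [0.5, 0.4, -4.7]
opening: 0.0096
```

```bash
python3 go.py "[.5725,-.2835,.2]"
```

```text
t 7.25 d cm [  3.17 -29.11  -1.05] yaw -7.04 z [-0.013 -0.004 -1.   ] F [ 0.5  0.4 -4.7] op 0.00964637106437192 q [-0.08 -0.01  1.65 -0.01  1.52  0.05]
```

Request:
{"op": "apply_moves", "data": {"commands": [0.5, -5, 0, 0.004, -0.013, 0.03, 0, 0.5, -5, 0, 0, 0, 0.03, 0, 0.5, -5, 0, 0, 0, 0.03, 0, 0.5, -5, 0, 0, 0, 0.03, 0, 0.5, -5, 0, 0, 0, 0, 0, 0.5, -3, 0, 0, 0, 0, 0, 0, 0, 0, 0, 0, 0, 0, 0, 0, 0, 0, 0, 0, 0]}}

```text
t: 8.25
tool_pos: [0.566, -0.284, 0.202]
orientation: [-2.218, -2.21, 0.006]
force: [-0.2, 1.2, -5.1]
opening: 0.0097
```

```bash
python3 go.py "[.5725,-.2835,.0244]"
```

```text
t 8.25 d cm [  0.65   0.05 -17.76] yaw -0.19 z [-0.01   0.004 -1.   ] F [-0.2  1.2 -5.1] op 0.009674428026964147 q [-0.55  0.24  1.4  -0.    1.52 -0.54]
```

Request:
{"op": "apply_moves", "data": {"commands": [0.6, 0, -4, -0.004, -0.01, 0, 0, 0, 0, -4, 0, 0, 0, 0, 0, 0, -4, 0, 0, 0, 0, 0, 0, -2, 0, 0, 0, 0, 0, 0, 0, 0, 0, 0, 0, 0, 0, 0, 0, 0, 0, 0]}}

```text
t: 9.0
tool_pos: [0.5736, -0.2783, 0.061]
orientation: [2.217, 2.223, 0.003]
force: [0.3, -0.5, -3.9]
opening: 0.0096
```

```bash
python3 go.py "[.5725,-.2835,.0244]"; python3 - <<'E'
from h import *
I,D=read_camera("scene"); cv2.imwrite("pics/s3.png",cv2.resize(I[130:310,80:260],None,fx=3,fy=3))
E
```

```text
t 9.0 d cm [-0.11 -0.52 -3.66] yaw 0.16 z [ 0.003 -0.    -1.   ] F [ 0.3 -0.5 -3.9] op 0.009621086473466024 q [-0.53  0.35  1.53  0.    1.26 -0.54]
```

View pics/s3.png

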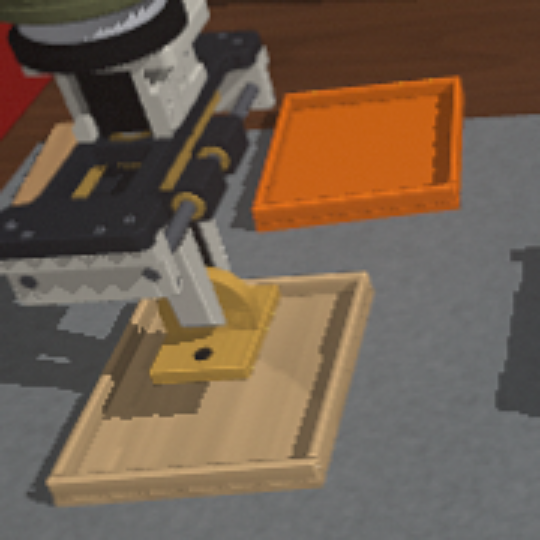

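The lug hangs level over the plywood tray. I'll lower it gently.

Request:
{"op": "apply_moves", "data": {"commands": [-0.1, -0.5, -1.5, 0, 0.003, 0, 0, 0, 0, -1.2, 0, 0, 0, 0, 0, 0, 0, 0, 0, 0, 0, 0, 0, -0.4, 0, 0, 0, 0, 0, 0, 0, 0, 0, 0, 0]}}

```text
t: 9.68
tool_pos: [0.5743, -0.2852, 0.0311]
orientation: [2.216, 2.22, 0.001]
force: [-0.2, 0.0, -5.1]
opening: 0.01
```

```bash
python3 go.py "[.5725,-.2835,.0244]"
```

```text
t 9.675 d cm [-0.18  0.17 -0.67] yaw 0.12 z [ 0.004 -0.003 -1.   ] F [-0.2  0.  -5.1] op 0.010047124301219686 q [-0.54  0.39  1.54 -0.    1.21 -0.54]
```

Request:
{"op": "apply_moves", "data": {"commands": [0, 0, -0.4, 0.003, 0.004, 0, 0, 0, 0, -0.2, 0, 0, 0, 0, 0, 0, -0.2, 0, 0, 0, 0, 0, 0, 0, 0, 0, 0, 0]}}

```text
t: 10.18
tool_pos: [0.5752, -0.2856, 0.0247]
orientation: [2.218, 2.223, 0.001]
force: [0.4, 0.3, -4.3]
opening: 0.0096
```

```bash
python3 go.py "[.5725,-.2835,.0244]"
```

```text
t 10.175 d cm [-0.27  0.21 -0.03] yaw 0.13 z [ 0.002 -0.001 -1.   ] F [ 0.4  0.3 -4.3] op 0.00956038668549734 q [-0.54  0.4   1.53  0.    1.2  -0.54]
```

Not yet in contact: Fz is still the lug's weight. I'll lower in small steps until the force changes.

Request:
{"op": "apply_moves", "data": {"commands": [0, 0, -0.15, 0, 0, 0, 0, 0, 0, -0.1, 0, 0, 0, 0]}}

```text
t: 10.42
tool_pos: [0.5755, -0.2858, 0.0244]
orientation: [2.217, 2.223, 0.001]
force: [-3.5, 1.8, 4.7]
opening: 0.0101
```

```bash
python3 go.py "[.5725,-.2835,.0244]"
```

```text
t 10.425 d cm [-0.3   0.23  0.  ] yaw 0.14 z [ 0.002 -0.001 -1.   ] F [-3.5  1.8  4.7] op 0.010079833608910327 q [-0.54  0.4   1.53  0.    1.2  -0.54]
```

Contact: Fz rose from -4.3 to +4.7 N. Open slowly.

Request:
{"op": "apply_moves", "data": {"commands": [0, 0, 0, 0, 0, 0, 1.5, 0, 0, 0, 0, 0, 0, 3, 0, 0, 0, 0, 0, 0, 4, 0, 0, 0, 0, 0, 0, 4, 0, 0, 0, 0, 0, 0, 4]}}

```text
t: 11.05
tool_pos: [0.5773, -0.2868, 0.0259]
orientation: [2.214, 2.22, 0.003]
force: [0.2, -0.1, -0.7]
opening: 0.04
```

```bash
python3 go.py "[.5725,-.2835,.0244]"
```

```text
t 11.05 d cm [-0.48  0.33 -0.15] yaw 0.14 z [ 0.006 -0.003 -1.   ] F [ 0.2 -0.1 -0.7] op 0.03995553754635164 q [-0.54  0.4   1.53  0.    1.2  -0.54]
```

Request:
{"op": "apply_moves", "data": {"commands": [-0.3, 0, 2, 0, 0, 0, 4, -0.1, 0, 3, 0, 0, 0, 4, 0, 0, 5, 0, 0, 0, 4, -2, 2, 5, 0, 0, 0, 4, -4, 4, 2, 0, 0, 0, 4, -4, 4, 0, 0, 0, 0, 4, -3, 5, 0, 0, 0, 0, 4, 0, 0, 0, 0, 0, 0, 4]}}

```text
t: 12.05
tool_pos: [0.4389, -0.1338, 0.212]
orientation: [2.208, 2.21, 0.01]
force: [0.3, -0.2, -0.2]
opening: 0.0398
```

```bash
python3 - <<'E'
from h import *
I,D=read_camera("scene"); I2,D2=read_camera("top")
for J,DD,c in((I,D,"scene"),(I2,D2,"top")):
    P=cloud(DD,np.ones(DD.shape,bool),c); n=np.hypot(P[:,0]-.5725,P[:,1]+.2835)
    s=(n<.05)&(P[:,2]>.025)&(P[:,2]<.09)
    if s.any(): print(c,"web",cv2.minAreaRect(np.float32(P[s][:,:2]*1000)),P[s].mean(0),P[s][:,2].max())
    for r in spot_point("lug_brass",c): print(c,r["conf"],world(r["point"],c).round(3))
    s=(n<.06)&(P[:,2]>.012)&(P[:,2]<.022); print("plate",cv2.minAreaRect(np.float32(P[s][:,:2]*1000)),np.median(P[s][:,2]))
a=np.hstack([cv2.resize(I[130:310,80:360],None,fx=1.4,fy=1.4),cv2.resize(I2[80:260,290:530],None,fx=1.4,fy=1.4)])
cv2.imwrite("pics/f.png",a);print(read_state()["tool_pos"],read_state()["t"])
E
```

```text
scene web ((576.9862670898438, -286.0245056152344), (50.512184143066406, 13.234692573547363), 89.58924102783203) [ 0.57985052 -0.2837439   0.04152487] 0.05745020799640795
scene 0.97 [ 0.575 -0.29   0.002]
scene 0.73 [ 0.501  0.136 -0.002]
plate ((577.1507568359375, -286.5916442871094), (70.77190399169922, 53.22979736328125), 0.052137114107608795) 0.01617441137797314
top 0.86 [ 0.505  0.138 -0.003]
plate ((0.0, 0.0), (0.0, 0.0), 0.0) nan
[ 0.44112956 -0.13698439  0.2115437 ] 12.25
  return _methods._mean(a, axis=axis, dtype=dtype,
  ret = ret.dtype.type(ret / rcount)
```

View pics/f.png

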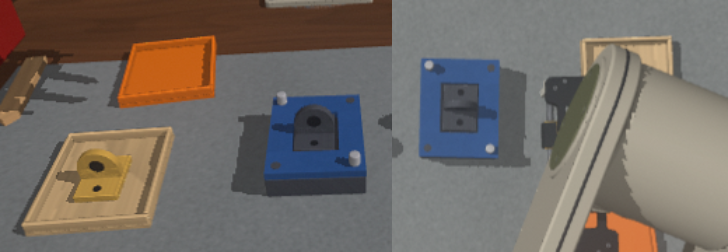

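The scene half shows the brass lug standing upright in the plywood tray at about (100,175), and the steel lug in its die at about (315,130). The gripper is clear of everything.

```bash
python3 -c "
from plant import *
print(close_job())"
```

```text
the job is handed in; nothing more can be done
None
```

The brass bracket now stands upright, eye uppermost, on the floor of the plywood tray. I gripped it by the web with 40 N, lifted it straight out of its die, lowered it until it touched the floor, released it and backed the arm away. I handed the job in at about 12.3 s.

**Last checks:**
- **Brass bracket:** the scene camera puts it within about 5 mm of the tray's centre. Its base plate top is about 16 mm above the bench and its web top about 57 mm, as expected for standing flat on the 6 mm floor.
- **Steel bracket:** it still sits in its die in the last picture. I did not measure its position again.
- **Robot:** the gripper was clear of everything, with the TCP about 0.21 m above the bench.

The arm hid the tray from the top camera, so only the scene camera confirms the placing. None of the checks disagreed.

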